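# Swing a straightedge onto its catch and weigh it down

## Task

Set the straightedge on the trimming board ready for a cut: push it near its free end so that it swings round on its pin, past the spring roller catch, until it lies home against the stop with the roller sprung back out behind it. Feel for the stop: its exact place is unknown, the catch resists before it gives way, and you must never push the straightedge with more than 10 N. Then stand the grey book weight from the board upright on the ring engraved half-way along the straightedge, let go, and leave the other things on the table undisturbed.

Things in the scene. Friction and masses are not known exactly. Their poses are not given: they have to be found in the camera images.
- board: Fixed pale wooden trimming board, 300 x 340 x 12 mm, with a paper leaf on it. Origin at the centre of its underside on the table; x and y along its sides, z up. Its top is 12 mm above the table. It carries the pin at x = +85, y = -125 mm, and on its left part the stop block.
- home_mid (a point): Fixed point of the board at x = +85, y = +105 mm, 16.5 mm above the table: the middle of the range where bar_tip comes to lie when home. The grey stop block (18 mm high) is set anew each time and its place not reported: home lies up to 21 mm either way along the swing of the tip. Its rigid rubber-faced stop meets the far side of the straightedge 12 to 42 mm short of the end, facing board -x.
- pin (a point): Axis of the steel pivot pin at the height of the board's top. The pin is 10 mm thick and goes through the straightedge's hole (11.6 mm); a brass thumb nut of 22 mm diameter, its top 24 mm above the board, keeps the straightedge from lifting off.
- straightedge: Loose aluminium straightedge, 46 mm wide, 9 mm thick, 0.18 to 0.35 kg, flat on the board. Origin: centre of its pivot hole, underside; y runs along it to the free end 230 mm away, z up. Starts 28 to 43 degrees counter-clockwise (from above) of home, free end towards board -x; pushed on its near side it swings clockwise to board +x; home, it points along board +y within 6 degrees. Sliding takes 1 to 2 N.
- bar_tip (a point): Middle of the straightedge's free end face, at half its thickness (4.5 mm above the board). Corner radius of the end: 10 mm on the leading side, 3 mm on the trailing (pushed) side.
- bar_ring (a point): Centre of the engraved ring, 30 mm across, on the straightedge's top face (9 mm above the board), 115 mm from the pivot hole towards the free end.
- catch (a joint): How far the spring roller (upright, steel, 10 mm across, beside the end of the straightedge) is pressed back, m; 0 = fully out. The end meets it 50 mm before home, presses it back 3 to 4 mm, passes, and it springs out behind in the last 6 mm, resting near 0.001. Spring 3 N out, 4.5 N pressed back: entering takes a level push of 3 to 6 N (more if also pressed down); then only sliding friction until the rigid stop.
- weight: Grey felt-footed book weight, a round block 47 mm across and 23 mm high with a round knob 18 mm across on top of it, 41 mm high in all, 0.3 kg. It stands on the near right part of the board, clear of the straightedge's swing. Origin at the centre of its underside, z up.
- weight_center (a point): Centre of the book weight, 20.5 mm above its underside; z up along its axis.
- weight_knob (a point): Middle of the book weight's knob (18 mm across, 32 mm above its underside): grip it here from above.
- tin_center (a point): Bystander: round flat tin, 64 mm across, 23 mm high, on the table to the right; point at its centre.
- beaker_center (a point): Bystander: small clear beaker, 59 mm across, 67 mm high, on the table to the right; point at its centre.
- dropper_center (a point): Bystander: brown dropper bottle, 52 mm across, 139 mm high, on the table to the left; point at its centre.
Things that resemble listed ones, but are neither listed nor needed, are in the scene too. What is shaped like the weight but green or turquoise is not meant.

How it is judged:
On the way, in this order (a step that is already met when the one before it is completed fails the run):
1. the straightedge has passed the roller catch and lies behind it (x of bar_tip in the frame of board above 0.062 m and value of joint catch below 0.0022 m and horizontal distance between straightedge and pin below 0.004 m), for 0.2 s.
2. the book weight stands on the ring of the straightedge (horizontal distance between weight_center and bar_ring below 0.012 m and angle between weight_center's own z axis and vertical below 0.1 rad and contact force between weight and straightedge above 1 N), for 0.2 s.
At the end, for the whole second after the job is handed in: The straightedge is on its pin, swung home with the roller out again behind it (bar_tip beyond x = 62 mm in the board's frame, catch pressed back less than 2.2 mm); the book weight stands upright on it, its centre within 12 mm of the ring's centre, and both are at rest (all of step 1 and all of step 2 and linear speed of each of straightedge, weight below 0.02 m/s); the robot touches nothing.
It fails at once if the robot pushes the straightedge with more than 10 N (contact force between any of the fingers, the arm and straightedge above 10 N).
It fails at once if a bystander is moved more than 20 mm or tipped (distance of any of tin_center, beaker_center, dropper_center from where it was at the start of the episode above 0.02 m or angle between any of tin_center, beaker_center, dropper_center's own z axis and vertical above 0.5 rad).
It also fails if it takes over 72 s, if anything falls off the work surface, if the arm or the gripper's body presses on something with over 40 N, if the wrist force passes 120 N, or if a joint passes its speed limit or range.

## Robot

A 7-joint arm with a two-finger parallel gripper is mounted at the origin on a cart in front of the work surface, level with it; the furniture and walls round the work are solid. World frame = base frame: x ahead of the robot, y to its left, z up, the work surface at z = 0. Lengths are in m, angles in rad, forces in N, time in s.
With the tool pointing down it reaches from about 0.4 to 0.875 m from the base axis. Payload 6.5 kg.
Tool frame: the origin (TCP) lies at the very end of the fingers, on their centre line; the grasp point (between the pads) lies 19 mm behind it; z points along the fingers, x is the direction in which the jaws open and shut, and the axes are right-handed (so a half turn about z gives the same grasp; the last joint's range is limited). The gripper opens to 85 mm and grips with 20 to 120 N. Pads are 22 mm wide; open, the fingers measure 114 mm over their backs; the gripper's body (76 mm by 85 mm) begins 54 mm behind the grasp point. The pads swing forward as they close: fully open they stand 13 mm farther back than shut.
Start: joints at [1.178, 0.536, -0.004, 1.538, 0.003, 1.067, -0.071], TCP at [0.209, -0.616, 0.231] pointing down, gripper open.
Joint ranges: [-2.7, 2.7], [-0.37, 2.16], [-1.27, 1.26], [0.24, 2.4], [-1.31, 4.45], [0.19, 1.91], [-2.76, 2.76]. Speed limits (rad/s): [2.39, 2.39, 3.14, 3.14, 3.14, 3.14, 3.14].

## Interface

Orientations are given as a rotation vector (axis times angle).
In Python, from workcell import r gives the robot as it stands.
- The arm moves only by the shell command python3 -m creep 'ROWS' [FORCE]. ROWS is JSON, a list of rows, each a list of 7 numbers: the closure, from 0 (fully open) to 1 (shut), then the shift along the tool's x, y, z in cm, then the turn, a rotation vector about the tool's x, y, z in degrees. A call has 1 to 8 rows; each row shifts and turns the pose as measured when the row begins, along the tool's axes as they then stand; what a row does not reach is not made up. A row lasts 1/12 s, in which the tool goes at most 41.7 mm and 7.16 degrees, less where a joint would pass 70% of its speed; a pose out of reach is approached as far as the arm can. A call with a gripper value outside its range is refused whole. The fingers move at their own pace and stop on an object; FORCE is the grip in N (left out, the last holds). Time passes only in rows, so rows that do not move let the fingers close. It gives the time, the measured TCP pose, the force and the opening at its end, in the units of the state.
- r.get_obs(): the state, without advancing time (a new reading comes with each control period).
- r.read_camera(name): name is "scene" or "top" or "wrist"; returns a dict with "image" (480x640x3 uint8, blue, green, red), "vfov" (degrees; the focal length in pixels is half the picture's height over the tangent of half this angle, whatever the lens; pixels are square), "cx", "cy" (the principal point, pixels), "view" (4x4, takes a point from world to camera coordinates). Camera axes: x right, y up, looking along -z (the intrinsics and any distortion apply to the point x, -y, -z); pixel columns grow to the right and rows downward; lengths in m; the calibration is good to about 2 mm. A picture is of the moment at which its call begins. There is no depth.
- r.close_job(): hands the job in, once; it reports no verdict.
Trained networks look in a picture, given as the dict that the camera call returned (one of the last four; its "shot" number tells which), for a name from the list of things; names that differ only in an ending like _2 or _b are one class to them, and where a whole thing is asked for, a point or a joint stands for the part that bears it (a point fixed in the world has none). Each returns a list of dicts, best first, with "score" (0 to 1); they miss things now and then, are a little off and sometimes report something else, mostly with a low value. They report only what shows in the picture. A call takes as long as a camera call. They do not tell look-alikes from the thing itself.
- r.look_for(picture, thing): "uv" ([column, row] in pixels, amid what is visible of it).
- r.landmark_of(picture, thing): "uv" ([column, row] in pixels: a listed point, or the origin of a listed thing).
The state is a dict: "clock": time; "q": joint angles; "qvel": joint speeds; "tau": joint torques, N m; "position": TCP position; "tcp_rot": TCP orientation; "ft_force": force on the tool from outside, world axes, zero at the start; "moment": the same for the moment, N m; "grip_width": opening from 0.0 (shut) to 1.0 (fully open).
Only numpy, scipy, OpenCV 4.12 (cv2) and the standard library are available. Lean on these libraries where they do the work, as an engineer would, in place of code of your own. Each camera call takes 0.05 s, during which the arm holds its last target. There are 200 camera calls.

## Working session

There is one attempt and no reset: what is moved stays moved. The work goes in short steps, Python scripts to look and compute and a shell command to move; the robot and the scene stay as the last step left them, time stands still between calls to the robot, and variables do not carry over. Pictures are saved under pics/ and viewed, about 8 in all and at most 12, crops included, and the job is handed in when it is done.

```bash
mkdir -p pics; ls
cat > h.py <<'E'
import numpy as np, cv2
from scipy.spatial.transform import Rotation as R
from workcell import r
def ray(p,uv):
    f=240/np.tan(np.radians(p["vfov"])/2); v=np.array(p["view"])
    d=np.array([(uv[0]-p["cx"])/f,-(uv[1]-p["cy"])/f,-1.0])
    return -v[:3,:3].T@v[:3,3], v[:3,:3].T@d
def at(p,uv,z):
    o,d=ray(p,uv); return o+d*(z-o[2])/d[2]
def pix(p,X):
    f=240/np.tan(np.radians(p["vfov"])/2); v=np.array(p["view"]); c=v[:3,:3]@np.array(X)+v[:3,3]
    return p["cx"]+f*c[0]/-c[2], p["cy"]-f*c[1]/-c[2]
E
python3 - <<'E'
from h import *
o=r.get_obs(); print(o)
for c in ["top","scene"]:
    p=r.read_camera(c); cv2.imwrite(f"pics/{c}0.png",p["image"]); print(c,{k:v for k,v in p.items() if k!="image"})
    for t,z in [("board",0),("pin",.012),("bar_tip",.0165),("bar_ring",.021),("weight",.012),("weight_knob",.044),("tin_center",.0115),("beaker_center",.033),("dropper_center",.07),("home_mid",.0165),("catch",.02)]:
        for k in r.landmark_of(p,t)[:4]: print(t,np.round(k["uv"],1),round(k["score"],2),np.round(at(p,k["uv"],z),4))
E
```

```text
pics
{'clock': 0.0, 'q': array([ 1.17779235,  0.53721188, -0.00444147,  1.53886511,  0.00263041,
        1.06726969, -0.07121749]), 'qvel': array([-0.00088892, -0.00021898,  0.00070451, -0.00139033,  0.00022252,
        0.00025769, -0.00055117]), 'tau': array([ 9.05355828e-04, -5.83419836e+01,  1.04838643e+00, -2.59108114e+01,
        1.22724002e-02,  9.45321081e-03,  4.65293084e-06]), 'position': array([ 0.20843763, -0.61501486,  0.23038656]), 'tcp_rot': array([-2.55256690e+00,  1.82986550e+00,  2.36314051e-03]), 'ft_force': array([ 0.29514805, -0.88064253,  0.20730419]), 'moment': array([-0.0200123 ,  0.00050418, -0.0097173 ]), 'grip_width': 1.0006679824692393}
top {'vfov': 50.55817037538027, 'cx': 323.3624840787752, 'cy': 241.4028264932483, 'view': array([[ 1.15746317e-02, -9.99930741e-01,  2.13078322e-03,
        -6.83438543e-03],
       [ 9.80583877e-01,  1.17678061e-02,  1.95746722e-01,
        -5.29170109e-01],
       [-1.95758240e-01, -1.76284551e-04,  9.80652171e-01,
        -1.07683907e+00],
       [ 0.00000000e+00,  0.00000000e+00,  0.00000000e+00,
         1.00000000e+00]
[... 398 characters left out ...]
5537 0.3949 0.012 ]
weight_knob [405.1 224.7] 0.76 [ 0.5715 -0.1844  0.044 ]
weight_knob [453.3 244.1] 0.76 [ 0.5282 -0.2914  0.044 ]
weight_knob [356.  257.7] 0.72 [ 0.4948 -0.0736  0.044 ]
tin_center [489.9 272.3] 0.63 [ 0.4702 -0.3807  0.0115]
beaker_center [488.7 201.3] 0.63 [ 0.6316 -0.3795  0.033 ]
dropper_center [154.6 229.8] 0.79 [0.5472 0.3701 0.07  ]
dropper_center [490.4 272.1] 0.38 [ 0.4623 -0.3625  0.07  ]
home_mid [255.7 213.2] 0.69 [0.6012 0.1571 0.0165]Traceback (most recent call last):
  File "<stdin>", line 6, in <module>
ValueError: it knows: bar_ring, bar_tip, beaker_center, board, dropper_center, home_mid, pin, straightedge, tin_center, weight, weight_center, weight_knob
```

Run:
```python
from h import *
p=r.read_camera("top"); im=p["image"][150:330,120:520]; cv2.imwrite("pics/top1.png",cv2.resize(im,None,fx=2,fy=2,interpolation=cv2.INTER_CUBIC))
p=r.read_camera("scene"); cv2.imwrite("pics/scene1.png",p["image"])
for t,z in [("board",0),("pin",.012),("bar_tip",.0165),("bar_ring",.021),("weight",.012),("weight_knob",.044),("home_mid",.0165)]:
    for k in r.landmark_of(p,t)[:3]: print(t,np.round(k["uv"],1),round(k["score"],2),np.round(at(p,k["uv"],z),4))
```

```text
board [306.9 262.2] 0.93 [0.527  0.0467 0.    ]
pin [325.  219.8] 0.63 [ 0.6334 -0.0799  0.012 ]
bar_tip [307.4 281.7] 0.85 [0.4545 0.0884 0.0165]
bar_ring [319.5 247.3] 0.84 [ 0.5389 -0.0014  0.021 ]
weight [368.9 215.7] 0.75 [ 0.5786 -0.1985  0.012 ]
weight [352.3 247.9] 0.58 [ 0.4957 -0.0808  0.012 ]
weight [400.7 219.1] 0.52 [ 0.5162 -0.2678  0.012 ]
weight_knob [369.1 213.5] 0.61 [ 0.5579 -0.1815  0.044 ]
weight_knob [348.5 242.1] 0.54 [ 0.494  -0.0657  0.044 ]
weight_knob [402.2 211.7] 0.53 [ 0.5128 -0.2661  0.044 ]
home_mid [256.8 255.9] 0.56 [0.6065 0.1561 0.0165]
```

View pics/top1.png

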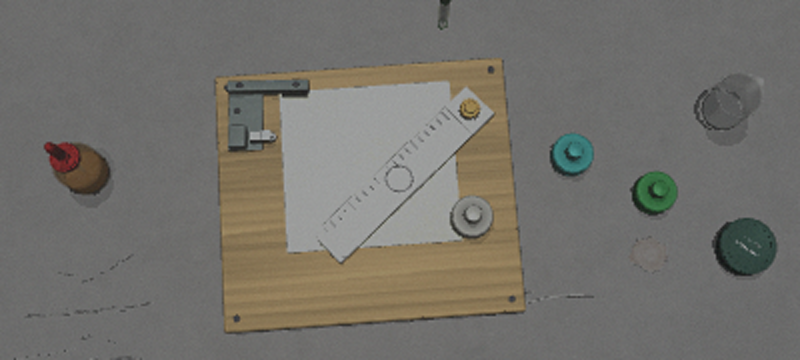

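View pics/scene1.png

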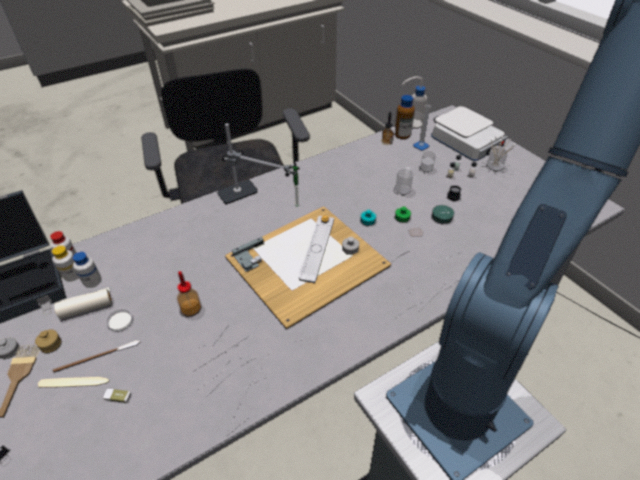

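The top crop shows the grey weight on the board at crop (472,215), which is full-frame (356,257). The look-alikes are turquoise at (406,227) and green at (447,246), plus distant grey and brown round items at the scene's left edge. I choose the grey one on the board. The stop and catch unit is at crop (265,87)-(265,135), and the bar runs from the pin at (470,107) to its end at about (330,250).

Run:
```python
from h import *
p=r.read_camera("top"); im=p["image"]
c=cv2.resize(im[224:292,320:400],None,fx=5,fy=5,interpolation=cv2.INTER_CUBIC); 
d=cv2.resize(im[175:295,215:390],None,fx=4.5,fy=4.5,interpolation=cv2.INTER_CUBIC); cv2.imwrite("pics/board2.png",d)
w=[at(p,(120+u/2,150+v/2),.012)[:2] for u,v in [(217,77),(502,59),(525,312),(225,332)]]
print(np.round(w,4)); C=np.array(w)
# board corners (+x+y),( +x,-y),(-x,-y),(-x,+y)
M=np.array([[.15,.17],[.15,-.17],[-.15,-.17],[-.15,.17]])
# try both dims
for M in (M, M[:,::1]*[ .17/.15,.15/.17]):
    c0=C.mean(0); U,S,V=np.linalg.svd(M.T@(C-c0)); Rm=(U@V).T
    print("centre",c0,"yaw",np.degrees(np.arctan2(Rm[1,0],Rm[0,0])),"res",np.round(C-c0-M@Rm.T,4).tolist())
    for n,b in [("pin",(.085,-.125)),("home",(.085,.105))]: print(n,c0+Rm@b)
o=r.get_obs(); print(R.from_rotvec(o["tcp_rot"]).as_matrix().round(3))
print("tip corners",[at(p,(120+u/2,150+v/2),.021)[:2].round(4) for u,v in [(320,237),(342,263),(470,107),(400,179)]])
```

```text
[[ 0.6614  0.2238]
 [ 0.6876 -0.1113]
 [ 0.3909 -0.1351]
 [ 0.3647  0.2006]]
centre [0.52615165 0.04450642] yaw 4.495628424312957 res [[-0.001, -0.0019], [-0.0014, 0.0019], [0.001, 0.0016], [0.0014, -0.0016]]
pin [ 0.62068801 -0.07344644]
home [0.60265992 0.15584592]
centre [0.52615165 0.04450642] yaw 4.499787291413992 res [[-0.0225, 0.0165], [-0.0198, -0.0196], [0.0225, -0.0168], [0.0198, 0.0199]]
pin [ 0.62069657 -0.07343958]
home [0.60265183 0.15585148]
[[ 0.321 -0.947 -0.   ]
 [-0.947 -0.321 -0.   ]
 [ 0.     0.    -1.   ]]
tip corners [array([0.4718, 0.0967]), array([0.4426, 0.0711]), array([ 0.626 , -0.0729]), array([0.5398, 0.0071])]
```

View pics/board2.png

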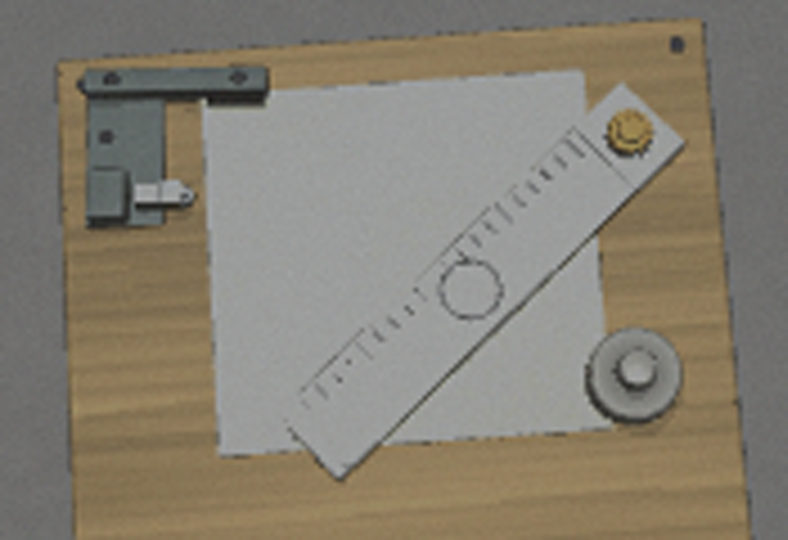

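The crop confirms it: the grey weight is at crop (633,373) on the board, with no coloured twin beside it. The roller is at crop (185,196), the stop bar at crop (175,83), and the bar end at crop (315,450). Moving over now.

```bash
python3 -m creep '[[1,-1.36,-3.76,0,0,0,0],[1,-1.36,-3.76,0,0,0,0],[1,-1.36,-3.76,0,0,0,0],[1,-1.36,-3.76,0,0,0,0],[1,-1.36,-3.76,0,0,0,0],[1,-1.36,-3.76,0,0,0,0],[1,-1.36,-3.76,0,0,0,0],[1,-1.36,-3.76,0,0,0,0]]' 40
python3 -m creep '[[1,-3.5,-0.94,0,0,0,-3],[1,-3.5,-0.94,0,0,0,-3],[1,-3.5,-0.94,0,0,0,-3],[1,-3.5,-0.94,0,0,0,-3],[1,-3.5,-0.94,0,0,0,-3],[1,-3.5,-0.94,0,0,0,-3],[1,-3.5,-0.94,0,0,0,-3],[1,-3.5,-0.94,0,0,0,-3]]'
python3 -c "
from h import *
o=r.get_obs();print(R.from_rotvec(o['tcp_rot']).as_matrix().round(3),o['q'].round(2))"
```

```text
clock: 1.72
position: [0.4571, -0.4204, 0.2299]
tcp_rot: [2.524, -1.855, -0.0]
ft_force: [0.3, -0.2, 0.0]
grip_width: 0.0
clock: 2.38
position: [0.3989, -0.1252, 0.2276]
tcp_rot: [2.876, -1.247, 0.014]
ft_force: [0.2, 0.6, 0.8]
grip_width: -0.0
[[ 0.683 -0.73   0.006]
 [-0.73  -0.683 -0.01 ]
 [ 0.011  0.002 -1.   ]] [ 0.46  0.15 -0.29  2.11  0.07  0.88 -0.69]
```

```bash
python3 -m creep '[[1,-2.1,-3.0,0,0,0,-0.5],[1,-2.1,-3.0,0,0,0,-0.5],[1,-2.1,-3.0,0,0,0,-0.5],[1,-2.1,-3.0,0,0,0,-0.5],[1,0,0,0,0,0,0]]'
python3 - <<'E'
from h import *
o=r.get_obs();print(o['position'],R.from_rotvec(o['tcp_rot']).as_matrix().round(3),o['q'].round(2))
p=r.read_camera("wrist"); cv2.imwrite("pics/wrist3.png",p["image"]); print(p["vfov"],p["cx"],p["cy"])
for t,z in [("pin",.012),("bar_tip",.0165),("bar_ring",.021),("weight_knob",.044),("home_mid",.0165)]:
    for k in r.landmark_of(p,t)[:2]: print(t,np.round(k["uv"],1),round(k["score"],2),np.round(at(p,k["uv"],z),4))
E
```

```text
clock: 2.8
position: [0.4232, 0.0301, 0.2279]
tcp_rot: [2.904, -1.184, 0.018]
ft_force: [1.5, -0.4, 0.1]
grip_width: 0.001
[0.42323465 0.03006401 0.2278772 ] [[ 0.715 -0.699  0.009]
 [-0.699 -0.715 -0.01 ]
 [ 0.013  0.001 -1.   ]] [ 0.21  0.18 -0.43  2.09  0.11  0.89 -1.06]
65.86087218393774 319.78829970603454 242.10599368302616
pin [544.8 136. ] 0.73 [ 0.6234 -0.0719  0.012 ]
bar_tip [300.2 133.3] 0.92 [0.4619 0.0901 0.0165]
bar_ring [428.9 133.9] 0.76 [0.5451 0.0079 0.021 ]
weight_knob [594.4 347.9] 0.73 [ 0.5284 -0.2712  0.044 ]
weight_knob [582.9 263.1] 0.63 [ 0.5707 -0.1815  0.044 ]
```

View pics/wrist3.png

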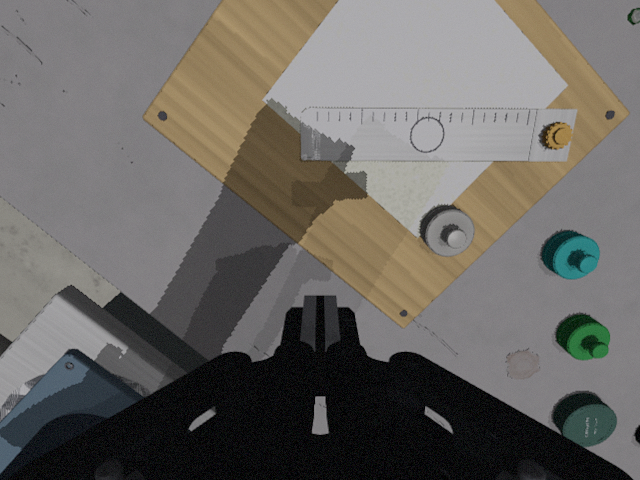

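The wrist picture shows the bar along tool x, with its tip at (300,133), ring at (428,134) and nut at (556,135). The grey weight is at (449,232), and the board ahead of the fingers is clear. I'll descend in front of the near side.

```bash
python3 -m creep '[[1,0.9,-0.4,2.5,0,0,0],[1,0.9,-0.4,3.3,0,0,0],[1,0,-0.4,3.3,0,0,0],[1,0,-0.4,3.3,0,0,0],[1,0,0,3.3,0,0,0],[1,0,0,2.5,0,0,0],[1,0,0,0,0,0,0]]'
python3 - <<'E'
from h import *
o=r.get_obs();print(o['position'],R.from_rotvec(o['tcp_rot']).as_matrix().round(3),o['ft_force'])
T=R.from_rotvec(o['tcp_rot']).as_matrix()
print((T.T@(np.array([.447,.029,.0155])-o['position'])*100).round(2))
E
```

```text
clock: 3.68
position: [0.4533, 0.0061, 0.0409]
tcp_rot: [2.88, -1.228, 0.034]
ft_force: [-1.2, -0.0, 0.2]
grip_width: 0.003
[0.45331621 0.00611822 0.0409088 ] [[ 0.692 -0.721  0.016]
 [-0.721 -0.693 -0.018]
 [ 0.024  0.001 -1.   ]] [-1.2090441  -0.01566639  0.18556922]
[-2.15 -1.13  2.49]
```

```bash
python3 -m creep '[[1,-1.1,-0.3,0.5,0,-0.7,-0.8],[1,-1.0,-0.3,0.5,0,-0.7,-0.8],[1,0,0,0.5,0,0,0],[1,0,0,0.5,0,0,0],[1,0,0,0.3,0,0,0],[1,0,0,0,0,0,0]]'
cat > st.py <<'E'
from h import *
import sys
o=r.get_obs();T=R.from_rotvec(o['tcp_rot']).as_matrix()
print(o['position'].round(4),"ft",o['ft_force'].round(2),"tool ft",(T.T@o['ft_force']).round(2),"down in tool",(-T[2]).round(3),"-y heading",np.degrees(np.arctan2(-T[1,1],-T[0,1])).round(1))
pin=np.array([.622,-.0725]);d=o['position'][:2]-pin
s=-T[:2,0]@d; print("from pin: along bar (-x)",s.round(4)," -y offset",(-T[:2,1]@d).round(4))
if len(sys.argv)>3: print((T.T@(np.array(eval(sys.argv[1:4].__str__().replace("'","")))-o['position'])*100).round(2))
E
python3 st.py
```

```text
clock: 4.18
position: [0.4446, 0.0251, 0.0197]
tcp_rot: [-2.905, 1.193, -0.002]
ft_force: [-0.6, 0.5, -0.4]
grip_width: -0.004
[0.4446 0.0251 0.0197] ft [-0.64  0.48 -0.44] tool ft [-0.8   0.11  0.44] down in tool [-0.001  0.002  1.   ] -y heading 45.4
from pin: along bar (-x) 0.1948  -y offset -0.0552
```

```bash
python3 -m creep '[[1,0,0,0.4,0,0,0],[1,0,-0.5,0,0,0,0],[1,0,-0.5,0,0,0,0],[1,0,-0.3,0,0,0,0],[1,0,0,0,0,0,0]]'; python3 st.py
python3 -m creep '[[1,0,-0.2,0,0,0,0],[1,0,-0.2,0,0,0,0],[1,0,-0.2,0,0,0,0]]'; python3 st.py
```

```text
clock: 4.6
position: [0.4566, 0.0351, 0.0169]
tcp_rot: [-2.903, 1.193, -0.008]
ft_force: [0.8, -0.6, -0.2]
grip_width: 0.001
[0.4566 0.0351 0.0169] ft [ 0.84 -0.62 -0.24] tool ft [ 1.03 -0.15  0.25] down in tool [-0.004  0.004  1.   ] -y heading 45.3
from pin: along bar (-x) 0.1933  -y offset -0.0398
clock: 4.85
position: [0.4613, 0.0398, 0.0171]
tcp_rot: [-2.903, 1.193, -0.008]
ft_force: [-0.5, -0.1, 0.4]
grip_width: -0.003
[0.4613 0.0398 0.0171] ft [-0.53 -0.11  0.43] tool ft [-0.3   0.45 -0.44] down in tool [-0.004  0.005  1.   ] -y heading 45.3
from pin: along bar (-x) 0.1932  -y offset -0.0332
```

```bash
python3 -m creep '[[1,0,-0.1,0.2,0,0,0],[1,-0.03,-0.2,0,0,0,0.5],[1,-0.03,-0.2,0,0,0,0.5],[1,-0.03,-0.2,0,0,0,0.5]]'; python3 st.py
python3 -m creep '[[1,-0.05,-0.3,0,0,0,0.9],[1,-0.05,-0.3,0,0,0,0.9],[1,-0.05,-0.3,0,0,0,0.9],[1,-0.05,-0.3,0,0,0,0.9]]'; python3 st.py
```

```text
clock: 5.18
position: [0.4647, 0.0446, 0.0146]
tcp_rot: [2.888, -1.237, 0.005]
ft_force: [-0.7, -2.0, 0.9]
grip_width: -0.001
[0.4647 0.0446 0.0146] ft [-0.68 -1.96  0.88] tool ft [ 0.96  1.85 -0.88] down in tool [-0.003  0.001  1.   ] -y heading 43.6
from pin: along bar (-x) 0.1933  -y offset -0.0331
clock: 5.52
position: [0.4717, 0.0543, 0.0143]
tcp_rot: [2.841, -1.336, 0.003]
ft_force: [-1.0, -2.6, 1.2]
grip_width: -0.002
[0.4717 0.0543 0.0143] ft [-1.03 -2.63  1.19] tool ft [ 1.37  2.47 -1.18] down in tool [-0.002 -0.001  1.   ] -y heading 39.6
from pin: along bar (-x) 0.1935  -y offset -0.0348
```

```bash
python3 -m creep '[[1,-0.06,-0.35,0,0,0,1.0],[1,-0.06,-0.35,0,0,0,1.0],[1,-0.06,-0.35,0,0,0,1.0],[1,-0.06,-0.35,0,0,0,1.0],[1,-0.06,-0.35,0,0,0,1.0],[1,-0.06,-0.35,0,0,0,1.0],[1,-0.06,-0.35,0,0,0,1.0],[1,-0.06,-0.35,0,0,0,1.0]]'; python3 st.py
```

```text
clock: 6.18
position: [0.4939, 0.0774, 0.0143]
tcp_rot: [2.73, -1.551, 0.003]
ft_force: [-1.2, -1.3, 1.0]
grip_width: -0.001
[0.4939 0.0774 0.0143] ft [-1.18 -1.27  0.97] tool ft [ 0.49  1.67 -0.97] down in tool [-0.002 -0.     1.   ] -y heading 30.8
from pin: along bar (-x) 0.1944  -y offset -0.0333
```

```bash
python3 -m creep '[[1,-0.04,-0.3,0,0,0,0.9],[1,-0.04,-0.3,0,0,0,0.9],[1,-0.04,-0.3,0,0,0,0.9],[1,-0.04,-0.3,0,0,0,0.9],[1,-0.04,-0.3,0,0,0,0.9],[1,-0.04,-0.3,0,0,0,0.9],[1,-0.04,-0.3,0,0,0,0.9]]'; python3 st.py; python3 -m creep '[[1,-0.04,-0.2,0,0,0,0.6],[1,-0.04,-0.2,0,0,0,0.6]]'; python3 st.py
```

```text
clock: 6.77
position: [0.5126, 0.0915, 0.0142]
tcp_rot: [2.631, -1.715, 0.002]
ft_force: [-2.5, -1.6, 0.8]
grip_width: -0.001
[0.5126 0.0915 0.0142] ft [-2.5  -1.58  0.84] tool ft [ 0.44  2.93 -0.84] down in tool [-0.002 -0.     1.   ] -y heading 23.8
from pin: along bar (-x) 0.1942  -y offset -0.0339
clock: 6.93
position: [0.5166, 0.0943, 0.0142]
tcp_rot: [2.611, -1.746, 0.002]
ft_force: [-1.5, -1.1, 0.8]
grip_width: 0.003
[0.5166 0.0943 0.0142] ft [-1.51 -1.07  0.8 ] tool ft [ 0.42  1.8  -0.8 ] down in tool [-0.002 -0.     1.   ] -y heading 22.5
from pin: along bar (-x) 0.1944  -y offset -0.0337
```

```bash
for i in 1; do python3 -m creep '[[1,-0.03,-0.2,0,0,0,0.6],[1,-0.03,-0.2,0,0,0,0.6],[1,-0.03,-0.2,0,0,0,0.6],[1,-0.03,-0.2,0,0,0,0.6]]'>/dev/null; done; python3 st.py;  python3 -m creep '[[1,-0.03,-0.2,0,0,0,0.6],[1,-0.03,-0.2,0,0,0,0.6],[1,-0.03,-0.2,0,0,0,0.6]]'; python3 st.py
```

```text
[0.524  0.0988 0.0141] ft [-1.2   0.14  1.81] tool ft [-0.53  1.08 -1.81] down in tool [-0.002 -0.     1.   ] -y heading 19.8
from pin: along bar (-x) 0.1944  -y offset -0.0341
clock: 7.52
position: [0.5299, 0.102, 0.0141]
tcp_rot: [2.537, -1.85, 0.001]
ft_force: [-0.8, -0.4, 1.2]
grip_width: -0.003
[0.5299 0.102  0.0141] ft [-0.78 -0.38  1.23] tool ft [ 0.12  0.86 -1.23] down in tool [-0.002 -0.001  1.   ] -y heading 17.8
from pin: along bar (-x) 0.1943  -y offset -0.0344
```

```bash
python3 -m creep '[[1,-0.03,-0.2,0,0,0,0.6],[1,-0.03,-0.2,0,0,0,0.6],[1,-0.03,-0.2,0,0,0,0.6]]'>/dev/null; python3 st.py;  python3 -m creep '[[1,-0.03,-0.2,0,0,0,0.6],[1,-0.03,-0.2,0,0,0,0.6]]'>/dev/null; python3 st.py; python3 -m creep '[[1,-0.03,-0.2,0,0,0,0.6],[1,-0.03,-0.2,0,0,0,0.6]]'>/dev/null; python3 st.py
```

```text
[0.5359 0.1051 0.0141] ft [-1.4  -0.48  0.59] tool ft [ 0.09  1.48 -0.59] down in tool [-0.001 -0.001  1.   ] -y heading 15.8
from pin: along bar (-x) 0.1943  -y offset -0.0345
[0.5399 0.107  0.0141] ft [-1.56 -1.48  1.31] tool ft [ 1.04  1.88 -1.3 ] down in tool [-0.001 -0.     1.   ] -y heading 14.5
from pin: along bar (-x) 0.1943  -y offset -0.0346
[0.5427 0.1082 0.0138] ft [-6.76 -2.63  3.64] tool ft [ 1.03  7.19 -3.61] down in tool [-0.002 -0.004  1.   ] -y heading 13.2
from pin: along bar (-x) 0.1941  -y offset -0.0361
```

```bash
python3 -m creep '[[1,0,-0.1,-0.06,0,0,0]]'>/dev/null; python3 st.py;  python3 -m creep '[[1,0,-0.12,-0.04,0,0,0]]'>/dev/null; python3 st.py
```

```text
[0.5428 0.108  0.0141] ft [-2.73 -2.37 -1.61] tool ft [1.69 3.19 1.64] down in tool [-0.002 -0.006  1.   ] -y heading 13.1
from pin: along bar (-x) 0.1938  -y offset -0.0363
[0.543  0.1077 0.014 ] ft [-3.49 -0.89  0.1 ] tool ft [ 0.08  3.6  -0.07] down in tool [-0.003 -0.008  1.   ] -y heading 13.1
from pin: along bar (-x) 0.1934  -y offset -0.0362
```

```bash
python3 -m creep '[[1,-0.02,-0.16,-0.04,0.3,0,0]]'>/dev/null; python3 st.py;  python3 -m creep '[[1,-0.02,-0.17,-0.04,0.3,0,0]]'>/dev/null; python3 st.py
```

```text
[0.5439 0.1079 0.014 ] ft [-3.41 -0.56 -0.89] tool ft [-0.23  3.44  0.9 ] down in tool [-0.003 -0.005  1.   ] -y heading 13.0
from pin: along bar (-x) 0.1934  -y offset -0.0354
[0.5451 0.1083 0.014 ] ft [-3.44 -0.56 -3.  ] tool ft [-0.24  3.48  3.  ] down in tool [-0.003 -0.     1.   ] -y heading 13.0
from pin: along bar (-x) 0.1935  -y offset -0.0342
```

```bash
python3 -m creep '[[1,-0.02,-0.17,0,0.05,0,0.4],[1,-0.02,-0.17,0,0.05,0,0.4]]'>/dev/null; python3 st.py;  python3 -m creep '[[1,-0.02,-0.17,0,0.1,0,0.4],[1,-0.02,-0.17,0,0.1,0,0.4]]'>/dev/null; python3 st.py
```

```text
[0.548  0.1095 0.0139] ft [-3.42 -0.9   0.26] tool ft [ 0.16  3.53 -0.27] down in tool [-0.003  0.001  1.   ] -y heading 12.2
from pin: along bar (-x) 0.1935  -y offset -0.0339
[0.553  0.1114 0.0143] ft [-1.02 -0.71 -0.93] tool ft [0.49 1.15 0.93] down in tool [-0.002  0.008  1.   ] -y heading 11.3
from pin: along bar (-x) 0.1939  -y offset -0.0316
```

```bash
python3 -m creep '[[1,-0.02,-0.17,0,-0.2,0,0.7],[1,-0.02,-0.17,0,-0.2,0,0.7],[1,-0.02,-0.17,0,0,0,0.6],[1,-0.02,-0.17,0,0,0,0.5]]'>/dev/null; python3 st.py;  python3 -m creep '[[1,-0.02,-0.17,0,0,0,0.5],[1,-0.02,-0.17,0,0,0,0.5],[1,-0.02,-0.17,0,0,0,0.5],[1,-0.02,-0.17,0,0,0,0.5]]'>/dev/null; python3 st.py
```

```text
[0.5627 0.1149 0.0151] ft [-1.02  0.25 -0.89] tool ft [-0.4   0.97  0.89] down in tool [-0.001  0.006  1.   ] -y heading 8.6
from pin: along bar (-x) 0.1941  -y offset -0.0308
[0.5701 0.1171 0.0152] ft [-2.15 -1.23 -0.96] tool ft [0.98 2.28 0.95] down in tool [-0.     0.006  1.   ] -y heading 6.3
from pin: along bar (-x) 0.1942  -y offset -0.0307
```

```bash
python3 -m creep '[[1,-0.02,-0.16,0.03,-0.1,0,0.6],[1,-0.02,-0.16,0.03,-0.1,0,0.6],[1,-0.02,-0.16,0,-0.1,0,0.6]]'>/dev/null; python3 st.py;  python3 -m creep '[[1,-0.02,-0.16,0,0,0,0.5],[1,-0.02,-0.16,0,0,0,0.5]]'>/dev/null; python3 st.py;python3 -m creep '[[1,-0.02,-0.16,0,0,0,0.5],[1,-0.02,-0.16,0,0,0,0.5]]'>/dev/null; python3 st.py
```

```text
[0.5743 0.1184 0.0147] ft [-0.84 -0.04  0.66] tool ft [-0.03  0.85 -0.65] down in tool [-0.    -0.002  1.   ] -y heading 4.4
from pin: along bar (-x) 0.194  -y offset -0.033
[0.5776 0.1193 0.0147] ft [-3.13  0.08  1.38] tool ft [-0.25  3.13 -1.37] down in tool [-0.    -0.002  1.   ] -y heading 3.3
from pin: along bar (-x) 0.194  -y offset -0.0335
[0.5818 0.1202 0.0149] ft [-0.01  0.42 -0.45] tool ft [-0.42 -0.    0.45] down in tool [ 0.    -0.001  1.   ] -y heading 2.1
from pin: along bar (-x) 0.194  -y offset -0.033
```

```bash
python3 -m creep '[[1,-0.02,-0.12,0,0,0,0.3],[1,-0.02,-0.12,0,0,0,0.3]]'>/dev/null; python3 st.py;  python3 -m creep '[[1,-0.01,-0.12,0,0,0,0.3],[1,-0.01,-0.12,0,0,0,0.3]]'>/dev/null; python3 st.py
python3 - <<'E'
from h import *
p=r.read_camera("top"); cv2.imwrite("pics/t4.png",cv2.resize(p["image"][175:275,220:360],None,fx=5.5,fy=5.5,interpolation=cv2.INTER_CUBIC))
for t,z in [("pin",.012),("bar_tip",.0165),("bar_ring",.021)]:
    for k in r.landmark_of(p,t)[:2]: print(t,np.round(k["uv"],1),round(k["score"],2),np.round(at(p,k["uv"],z),4))
E
```

```text
[0.5844 0.1206 0.0149] ft [-9.21 -0.24  6.52] tool ft [ 0.    9.22 -6.51] down in tool [ 0.    -0.001  1.   ] -y heading 1.5
from pin: along bar (-x) 0.194  -y offset -0.0327
[0.5842 0.1207 0.0145] ft [-4.89 -0.08  2.7 ] tool ft [ 0.01  4.9  -2.66] down in tool [-0.001 -0.007  1.   ] -y heading 0.8
from pin: along bar (-x) 0.1938  -y offset -0.035
pin [354.1 204.8] 0.95 [ 0.6253 -0.0714  0.012 ]
pin [353.9 256.7] 0.52 [ 0.5024 -0.0709  0.012 ]
bar_ring [303.8 206.3] 0.89 [0.6178 0.0457 0.021 ]
bar_ring [352.6 204.3] 0.6 [ 0.624  -0.0674  0.021 ]
```

View pics/t4.png

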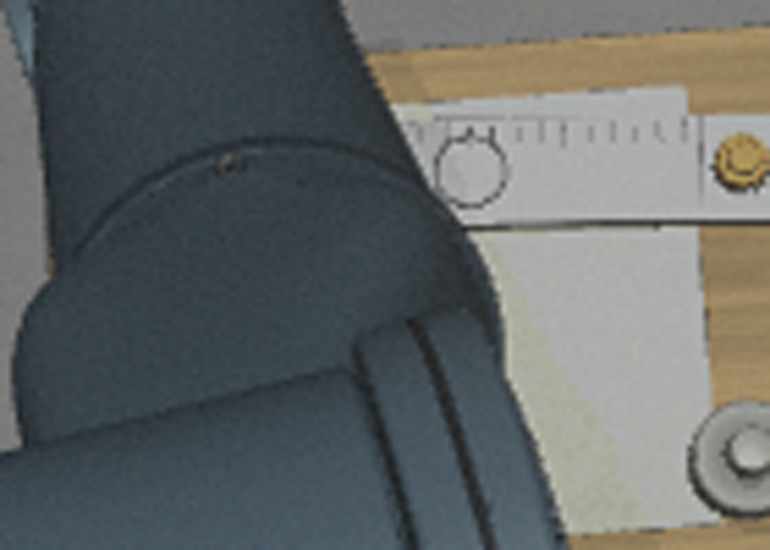

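The picture shows the bar level at about 1° with the ring at crop (470,170); the arm hides the tip. The motion stalled with force rising, so it is at the stop. I'll back off and look at the catch.

```bash
python3 -m creep '[[1,0,0.5,0,0,0,0],[1,0,1.5,0,0,0,0],[1,0,2,-1,0,0,0],[1,0,2,-3,0,0,0],[1,0,0,-4,0,0,0],[1,0,0,-4,0,0,0],[0.5,0,0,-1,0,0,0],[0.5,0,0,0,0,0,0]]'; python3 st.py
python3 - <<'E'
from h import *
p=r.read_camera("wrist"); cv2.imwrite("pics/w5.png",p["image"])
for t,z in [("pin",.012),("bar_tip",.0165),("bar_ring",.021),("weight_knob",.044),("weight",.012),("home_mid",.0165)]:
    for k in r.landmark_of(p,t)[:2]: print(t,np.round(k["uv"],1),round(k["score"],2),np.round(at(p,k["uv"],z),4))
E
```

```text
clock: 11.22
position: [0.5251, 0.1197, 0.1493]
tcp_rot: [-2.233, 2.206, -0.003]
ft_force: [0.5, 0.7, 0.1]
grip_width: 0.27
[0.5251 0.1197 0.1493] ft [0.5  0.67 0.1 ] tool ft [-0.66 -0.51 -0.1 ] down in tool [0.    0.003 1.   ] -y heading 0.7
from pin: along bar (-x) 0.1933  -y offset -0.0946
pin [592.4  96.7] 0.59 [ 0.6249 -0.071   0.012 ]
bar_tip [268.7 105.9] 0.96 [0.616  0.1564 0.0165]
bar_ring [438.5  97.3] 0.94 [0.6227 0.0399 0.021 ]
weight_knob [583.1 282.4] 0.82 [ 0.497  -0.0718  0.044 ]
weight [558.8 265.2] 0.89 [ 0.4979 -0.0736  0.012 ]
home_mid [268.8 119.1] 0.84 [0.6073 0.1566 0.0165]
home_mid [266.6 101.5] 0.5 [0.6189 0.1578 0.0165]
```

View pics/w5.png

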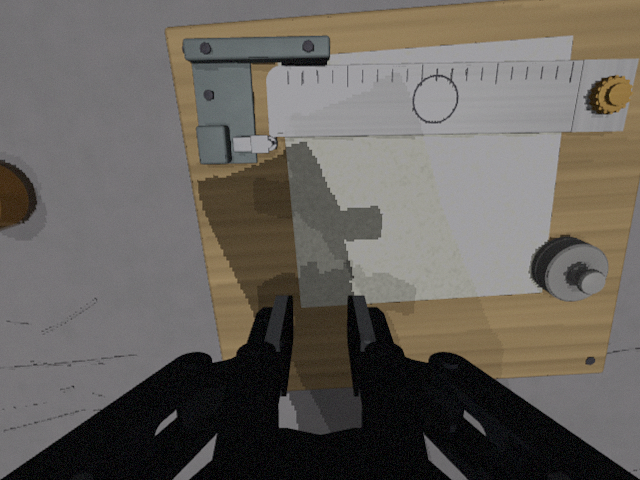

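The bar lies against the stop rail, and the roller at (273,145) is out behind its trailing corner at (270,137). The weight's knob is at about (590,282). I'll move over the weight.

```bash
python3 -m creep '[[0.4,3.8,0.55,0,0,0,0],[0.4,3.8,0.55,0,0,0,0],[0.4,3.8,0.55,0,0,0,0],[0.4,3.8,0.55,0,0,0,0],[0.4,3.8,0.55,0,0,0,0],[0.4,0,0,2,0,0,0],[0.4,0,0,2,0,0,0],[0.4,0,0,0,0,0,0]]'; python3 st.py .497 -.0725 .06
python3 - <<'E'
from h import *
p=r.read_camera("wrist"); cv2.imwrite("pics/w6.png",p["image"])
for t,z in [("pin",.012),("bar_ring",.021),("weight_knob",.044),("weight",.012),("weight_center",.0325)]:
    for k in r.landmark_of(p,t)[:2]: print(t,np.round(k["uv"],1),round(k["score"],2),np.round(at(p,k["uv"],z),4))
E
```

```text
clock: 12.23
position: [0.4941, -0.0787, 0.097]
tcp_rot: [2.232, -2.197, -0.013]
ft_force: [-1.8, -0.2, -0.9]
grip_width: 0.601
[ 0.4941 -0.0787  0.097 ] ft [-1.85 -0.16 -0.94] tool ft [0.13 1.84 0.96] down in tool [-0.001 -0.012  1.   ] -y heading 0.9
from pin: along bar (-x) -0.0042  -y offset -0.1279
[-0.61 -0.34  3.69]
pin [309.5  20.3] 0.88 [ 0.6249 -0.0713  0.012 ]
bar_ring [93.  17.1] 0.96 [0.6228 0.0396 0.021 ]
weight_knob [307.9 257.5] 0.67 [ 0.5012 -0.0719  0.044 ]
weight_knob [531.4 122.4] 0.62 [ 0.5749 -0.183   0.044 ]
weight [638.6 187.9] 0.96 [ 0.5376 -0.2738  0.012 ]
weight [504.1 120.6] 0.79 [ 0.5755 -0.1844  0.012 ]
weight_center [314.4 252.4] 0.7 [ 0.5001 -0.0754  0.0325]
weight_center [526.1 121.3] 0.58 [ 0.5754 -0.1864  0.0325]
```

View pics/w6.png

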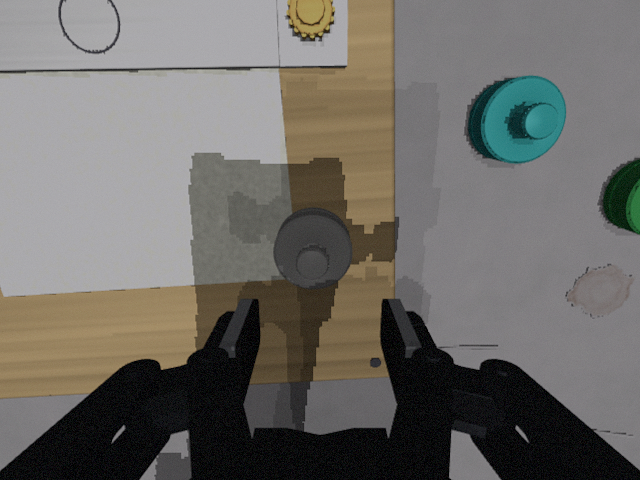

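The grey weight's body is at (312,247) and its knob at (312,263), with the turquoise twin well to the right at (525,120). I'll align and descend.

```bash
python3 - <<'E'
from h import *
p=r.read_camera("wrist")
print(at(p,(312,264),.053),at(p,(312,240),.035)," ring",at(p,(89.5,16.5),.021))
E
python3 st.py .499 -.074 .060
```

```text
[ 0.50333028 -0.07171056  0.053     ] [ 0.51140052 -0.0712555   0.035     ]  ring [0.62792989 0.04734591 0.021     ]
[ 0.4978 -0.0762  0.1012] ft [ 0.69 -0.43 -0.  ] tool ft [ 0.44 -0.68  0.  ] down in tool [-0.    -0.005  1.   ] -y heading 1.1
from pin: along bar (-x) -0.0013  -y offset -0.1243
[-0.22 -0.15  4.12]
```

```bash
python3 -m creep '[[0.4,-0.3,-0.15,1.7,-0.2,0,0],[0.4,0,0,1.7,0,0,0],[0.4,0,0,0,0,0,0],[0.4,0,0,0,0,0,0],[0.4,0,0,0,0,0,0]]' >/dev/null
python3 - <<'E'
from h import *
o=r.get_obs()
for i in range(2): p=r.read_camera("wrist")
print(o['position'],r.get_obs()['position']); cv2.imwrite("pics/w7.png",p["image"][150:480,160:480])
for t,z in [("pin",.012),("bar_ring",.021),("weight_knob",.044),("weight_center",.0325)]:
    for k in r.landmark_of(p,t)[:1]: print(t,np.round(k["uv"],1),round(k["score"],2),np.round(at(p,k["uv"],z),4))
E
python3 st.py .499 -.074 .037
```

```text
[ 0.50245972 -0.07104088  0.07021935] [ 0.50292733 -0.07120634  0.07052398]
pin [326.8  29.9] 0.57 [ 0.6249 -0.0716  0.012 ]
bar_ring [82.1 25.3] 0.81 [0.6223 0.0402 0.021 ]
weight_knob [574.2 145.7] 0.93 [ 0.5754 -0.1816  0.044 ]
weight_center [562.1 144.8] 0.88 [ 0.5752 -0.1835  0.0325]
[ 0.5026 -0.0715  0.0701] ft [-0.54 -0.28  0.22] tool ft [ 0.27  0.54 -0.22] down in tool [-0.001 -0.001  1.   ] -y heading 1.3
from pin: along bar (-x) 0.0038  -y offset -0.1194
[0.24 0.36 3.31]
```

View pics/w7.png

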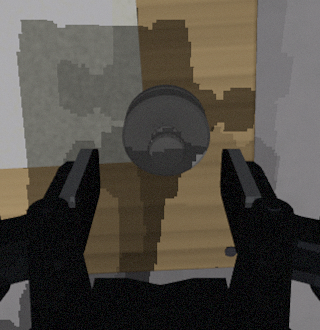

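Close up, the knob top is at crop (166,149), full-frame (326,299), sitting almost centred between the fingers. The jaws' mid-column is about 160.

```bash
python3 - <<'E'
from h import *
p=r.read_camera("wrist")
print(at(p,(326,299),.053),at(p,(326,276),.035),r.get_obs()['position'])
E
python3 st.py .499 -.073 .037
```

```text
[ 0.5026824  -0.07437093  0.053     ] [ 0.50682161 -0.07455756  0.035     ] [ 0.50245023 -0.07143783  0.0699545 ]
[ 0.5025 -0.0714  0.07  ] ft [-0.49  0.4   0.74] tool ft [-0.41  0.48 -0.74] down in tool [-0.    -0.001  1.   ] -y heading 1.3
from pin: along bar (-x) 0.0038  -y offset -0.1195
[0.15 0.34 3.3 ]
```

```bash
python3 -m creep '[[0.4,0.25,0,1.2,0,0,0],[0.4,0,0,1.2,0,0,0],[0.4,0,0,0.7,0,0,0],[0.4,0,0,0,0,0,0],[0.4,0,0,0,0,0,0]]' 40 >/dev/null; python3 st.py .502 -.074 .038
```

```text
[ 0.5026 -0.0749  0.0362] ft [-0.09  0.09  0.09] tool ft [-0.1   0.08 -0.09] down in tool [-0.001 -0.     1.   ] -y heading 1.3
from pin: along bar (-x) 0.0003  -y offset -0.1194
[-0.09  0.06 -0.18]
```

```bash
python3 -m creep '[[0.4,-0.05,0,-0.15,0,0,0],[1,0,0,0,0,0,0],[1,0,0,0,0,0,0],[1,0,0,0,0,0,0],[1,0,0,0,0,0,0],[1,0,0,0,0,0,0],[1,0,0,0,0,0,0]]' 40 ; python3 st.py .502 -.074 .038
```

```text
clock: 14.35
position: [0.5025, -0.0743, 0.0384]
tcp_rot: [2.246, -2.196, 0.0]
ft_force: [-0.9, -0.4, -3.5]
grip_width: 0.182
[ 0.5025 -0.0743  0.0384] ft [-0.93 -0.36 -3.54] tool ft [0.34 0.94 3.54] down in tool [-0.001 -0.     1.   ] -y heading 1.3
from pin: along bar (-x) 0.0009  -y offset -0.1195
[-0.04  0.05  0.04]
```

```bash
python3 -m creep '[[1,0,0,-1,0,0,0],[1,0,0,-2,0,0,0],[1,0,0,-2,0,0,0],[1,0,0,-1,0,0,0],[1,0,0,0,0,0,0],[1,0,0,0,0,0,0]]' 40 ; python3 st.py .622 .041 .09
python3 - <<'E'
from h import *
for i in range(2): p=r.read_camera("wrist")
for t,z in [("pin",.012),("bar_ring",.021),("bar_tip",.0165)]:
    for k in r.landmark_of(p,t)[:1]: print(t,np.round(k["uv"],1),round(k["score"],2),np.round(at(p,k["uv"],z),4))
p=r.read_camera("top")
for t,z in [("pin",.012),("bar_ring",.021),("bar_tip",.0165)]:
    for k in r.landmark_of(p,t)[:1]: print(t,np.round(k["uv"],1),round(k["score"],2),np.round(at(p,k["uv"],z),4))
E
```

```text
clock: 14.85
position: [0.5009, -0.0742, 0.1018]
tcp_rot: [2.244, -2.194, -0.003]
ft_force: [-0.3, -0.7, -2.6]
grip_width: 0.185
[ 0.5009 -0.0742  0.1018] ft [-0.34 -0.66 -2.62] tool ft [0.65 0.35 2.62] down in tool [-0.001 -0.003  1.   ] -y heading 1.3
from pin: along bar (-x) 0.001  -y offset -0.1211
[-11.25 -12.37   1.13]
pin [321.6  38.4] 0.95 [ 0.625  -0.0726  0.012 ]
bar_ring [110.6  39. ] 0.68 [0.6205 0.0403 0.021 ]
bar_ring [304.5 208.3] 0.59 [0.6131 0.044  0.021 ]
bar_tip [255.8 209. ] 0.89 [0.6112 0.1572 0.0165]
```

```bash
python3 -m creep '[[1,-2.2,-2.4,0,0,0,0],[1,-2.2,-2.4,0,0,0,0],[1,-2.2,-2.4,0,0,0,0],[1,-2.2,-2.4,0,0,0,0],[1,-1.5,-1.6,0,0,0,0],[1,0,0,0,0,0,0],[1,0,0,0,0,0,0],[1,0,0,0,0,0,0]]' >/dev/null; python3 st.py .6215 .041 .07
python3 - <<'E'
from h import *
for i in range(2): p=r.read_camera("wrist")
print(r.get_obs()['position']); cv2.imwrite("pics/w8.png",p["image"])
for t,z in [("pin",.012),("bar_ring",.021),("bar_tip",.0165)]:
    for k in r.landmark_of(p,t)[:1]: print(t,np.round(k["uv"],1),round(k["score"],2),np.round(at(p,k["uv"],z),4))
E
```

```text
[0.6118 0.0345 0.0962] ft [-0.01  0.51 -2.38] tool ft [-0.51 -0.03  2.38] down in tool [-0.001 -0.012  1.   ] -y heading 1.1
from pin: along bar (-x) 0.1071  -y offset -0.0082
[-0.64 -1.02  2.6 ]
[0.61109406 0.03317375 0.0961389 ]
pin [481.6 235.5] 0.83 [ 0.6234 -0.0692  0.012 ]
bar_ring [309.1 242.3] 0.66 [0.62   0.0405 0.021 ]
bar_tip [122.5 236.8] 0.76 [0.6201 0.1572 0.0165]
```

View pics/w8.png

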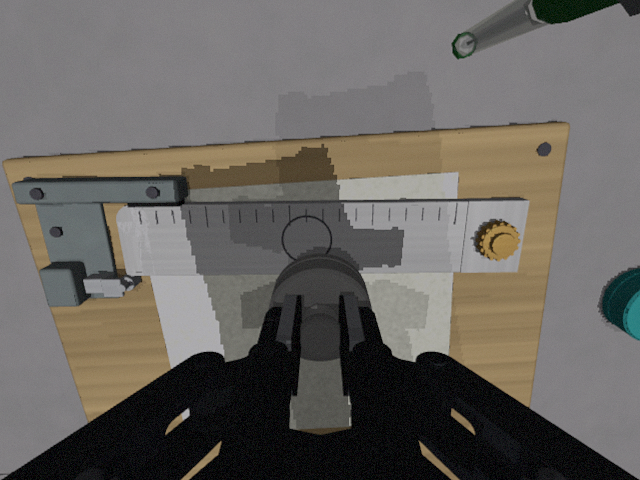

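The weight hangs over the bar, just short of the ring at (306,238). The bar is still at the stop, with the roller at (130,285) out behind it. I'll correct and lower.

```bash
python3 -m creep '[[1,-0.4,-0.5,0,0.6,0,0],[1,-0.4,-0.5,0,0,0,0],[1,0,0,1,0,0,0],[1,0,0,1,0,0,0],[1,0,0,1,0,0,0],[1,0,0,0.8,0,0,0],[1,0,0,0,0,0,0],[1,0,0,0,0,0,0]]' >/dev/null; python3 st.py .6215 .0415 .052
```

```text
[0.6209 0.0398 0.0534] ft [-0.29 -0.96 -3.3 ] tool ft [0.95 0.3  3.31] down in tool [-0.002 -0.002  1.   ] -y heading 0.8
from pin: along bar (-x) 0.1123  -y offset 0.0005
[-0.17 -0.06  0.14]
```

```bash
python3 -m creep '[[1,-0.15,-0.05,0.2,0,0,0],[1,0,0,0.2,0,0,0],[1,0,0,0,0,0,0],[1,0,0,0,0,0,0]]' >/dev/null; python3 st.py .6215 .0415 .0474;  python3 -m creep '[[1,0,0,0.1,0,0,0],[1,0,0,0,0,0,0]]' >/dev/null; python3 st.py .6215 .0415 .0474
```

```text
[0.6214 0.0413 0.0489] ft [ 1.37  0.29 -2.81] tool ft [-0.28 -1.38  2.8 ] down in tool [-0.002 -0.002  1.   ] -y heading 0.8
from pin: along bar (-x) 0.1138  -y offset 0.001
[-0.02 -0.01  0.15]
[0.6218 0.0413 0.0484] ft [-0.81 -0.01 -2.87] tool ft [-0.01  0.8   2.87] down in tool [-0.002 -0.001  1.   ] -y heading 0.8
from pin: along bar (-x) 0.1138  -y offset 0.0014
[-0.02  0.03  0.1 ]
```

```bash
python3 -m creep '[[1,0,0,0.1,0,0,0],[1,0,0,0,0,0,0]]' >/dev/null; python3 st.py .6215 .0415 .0474;  python3 -m creep '[[1,0,0,0.1,0,0,0],[1,0,0,0,0,0,0]]' >/dev/null; python3 st.py .6215 .0415 .0474
```

```text
[0.6221 0.0413 0.0478] ft [-0.43 -0.08 -2.92] tool ft [0.07 0.43 2.92] down in tool [-0.002 -0.     1.   ] -y heading 0.8
from pin: along bar (-x) 0.1138  -y offset 0.0017
[-0.02  0.06  0.04]
[0.6226 0.0413 0.0476] ft [-0.59 -0.02 -3.33] tool ft [0.   0.59 3.33] down in tool [-0.002  0.     1.   ] -y heading 0.8
from pin: along bar (-x) 0.1137  -y offset 0.0022
[-0.03  0.11  0.02]
```

```bash
python3 -m creep '[[1,0,0.04,0.12,0,0,0],[1,0,0,0.04,0,0,0]]' >/dev/null; python3 st.py .6215 .0415 .0474;  python3 -m creep '[[1,0,0.04,0.12,0,0,0],[1,0,0,0.04,0,0,0]]' >/dev/null; python3 st.py .6215 .0415 .0474
```

```text
[0.623  0.0412 0.0474] ft [-1.29 -0.03  0.32] tool ft [ 0.02  1.29 -0.32] down in tool [-0.002  0.002  1.   ] -y heading 0.8
from pin: along bar (-x) 0.1137  -y offset 0.0025
[-0.03  0.15  0.  ]
[0.623  0.0412 0.0474] ft [-2.07  0.8  -0.11] tool ft [-0.83  2.05  0.11] down in tool [-0.002  0.003  1.   ] -y heading 0.8
from pin: along bar (-x) 0.1137  -y offset 0.0026
[-0.03  0.15  0.  ]
```

```bash
python3 -m creep '[[0.5,0,0,0,0,0,0],[0.5,0,0,0,0,0,0],[0.5,0,0,0,0,0,0],[0.4,0,0,-0.5,0,0,0],[0.4,0,0,-2,0,0,0],[0.4,0,0,-3,0,0,0],[0.4,0,0,-3,0,0,0],[0.4,0,0,0,0,0,0]]'
python3 -m creep '[[0.4,0,3,-2,0,0,0],[0.4,0,3,0,0,0,0],[0.4,0,3,0,0,0,0],[0.4,0,3,0,0,0,0],[0.4,0,0,0,0,0,0],[0.4,0,0,0,0,0,0],[0.4,0,0,0,0,0,0]]'
python3 - <<'E'
from h import *
for i in range(3): p=r.read_camera("wrist")
cv2.imwrite("pics/w9.png",p["image"])
for t,z in [("pin",.012),("bar_ring",.021),("bar_tip",.0165),("weight",.021),("weight_center",.0415),("weight_knob",.053)]:
    for k in r.landmark_of(p,t)[:2]: print(t,np.round(k["uv"],1),round(k["score"],2),np.round(at(p,k["uv"],z),4))
E
```

```text
clock: 18.72
position: [0.6227, 0.0416, 0.1348]
tcp_rot: [2.236, -2.206, 0.004]
ft_force: [0.5, -0.5, 0.8]
grip_width: 0.599
clock: 19.3
position: [0.4994, 0.0399, 0.1554]
tcp_rot: [-2.235, 2.205, -0.008]
ft_force: [-1.3, -0.3, 0.1]
grip_width: 0.601
pin [480.5  60.2] 0.57 [ 0.6243 -0.0715  0.012 ]
bar_tip [153.3  61.6] 0.62 [0.6198 0.156  0.0165]
bar_tip [315.8  54.4] 0.32 [0.6257 0.044  0.0165]
weight [618.8 132.7] 0.88 [ 0.5769 -0.1741  0.021 ]
weight [321.2  64.2] 0.79 [0.619  0.0402 0.021 ]
weight_center [319.   58.6] 0.91 [0.6192 0.0417 0.0415]
weight_knob [317.   55.9] 0.67 [0.6189 0.0429 0.053 ]
```

View pics/w9.png

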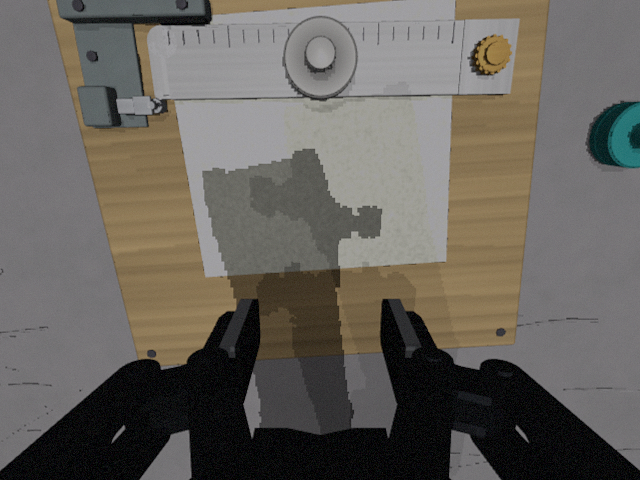

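The weight stands upright on the bar at (320,57). It covers the ring entirely and is centred within a few mm. The bar is on the stop, with the roller at (158,105) out behind it and the gripper well clear. Handing in.

```bash
python3 -c "
from workcell import r
print(r.close_job(), r.get_obs()['clock'])"
```

```text
the job is handed in; nothing more can be done
the job is handed in; nothing more can be done
```

The job is handed in at about 20 s of robot time, but I can't rule out that one push went over the 10 N limit. As the straightedge met the rigid stop, one wrist reading showed 9.2 N level and 6.5 N vertical, about 11 N combined. The reading is noisy (around 1 N), so the contact force itself may have been lower. I backed off after the next short push read 4.9 N level.

**Swing:** I pushed the straightedge near its free end, past the roller catch (about 7 N level there, 8 N combined), until it stopped. It came to rest about 3° clockwise of the board's y direction.

**Weight:** I then stood the grey weight from the board on the ring, let go and backed the gripper clear.

**Last checks:**
- **Straightedge:** in the final wrist picture it lies against the stop, with the roller out behind its corner.
- **Weight:** it stands upright and covers the ring completely. Its measured centre is about 3 mm from where I estimate the ring to be, against 12 mm allowed.
- **Camera disagreement:** position estimates from the top and wrist cameras differed by 5–9 mm in places. For placing I relied mostly on the wrist views.
- **Bystanders:** I kept the arm clear of the tin, beaker and dropper bottle, but did not measure them again at the end.

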